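# Square up a slumped row of well plates

### The arm

A 6-joint arm with a two-finger parallel gripper is mounted at the origin on a cart in front of the work surface, level with it; the furniture and walls round the work are solid. World frame = base frame: x ahead of the robot, y to its left, z up, the work surface at z = 0. Lengths are in m, angles in rad, forces in N, time in s.
With the tool pointing down it reaches from about 0.325 to 0.775 m from the base axis. Payload 5.5 kg.
Tool frame: the origin (TCP) lies at the very end of the fingers, on their centre line; the grasp point (between the pads) lies 19 mm behind it (ctrl.tcp_to_grasp is the distance from the TCP to the grasp point, in m); z points along the fingers, y is the line along which they close (so a half turn about z gives the same grasp; the last joint's range is limited). The gripper opens to 85 mm and grips with 20 to 120 N. Pads are 22 mm wide; open, the fingers measure 114 mm over their backs; the gripper's body (76 mm by 85 mm) begins 54 mm behind the grasp point. The pads swing forward as they close: fully open they stand 13 mm farther back than shut.
Start: joints at [-1.241, 0.091, 1.231, -0, 1.82, -0.057], TCP at [0.226, -0.556, 0.231] pointing down, gripper open.
Joint ranges: [-2.87, 2.87], [-0.86, 2.18], [0.17, 2.46], [-1.51, 4.65], [0.06, 2.69], [-2.65, 2.65]. Speed limits (rad/s): [2.57, 2.57, 3.01, 3.14, 3.14, 3.14].

### API

Orientations are given as a unit quaternion [x, y, z, w].
In Python, from cell import ctrl gives the robot as it stands.
- The arm moves only by the tool servo_tool, never from a script. Its argument "plan" is a list of rows, each a list of 6 numbers: the shift along the world's x, y, z scaled (see below), then the turn, a rotation vector about the world's x, y, z scaled (see below). In form: [[dx, dy, dz, ax, ay, az], ...]. A call has 1 to 10 rows; each row is the pose to reach, as a shift and turn from the pose commanded when the call began, turning the shorter way round; what a row does not reach only later rows make up. The controller multiplies each number of a shift by 0.5 m and each number of a turn by 180 degrees. A row lasts 1/12 s, in which the tool goes at most 41.7 mm and 7.16 degrees, less where a joint would pass 70% of its speed; a pose out of reach is approached as far as the arm can. A call with a number of a shift or a turn outside -1 to 1 is refused whole. A call with a gripper value outside its range is refused whole. "hand" is the opening, from -1 (shut) to 1 (fully open), set as the call begins (left out, the last holds). The fingers move at their own pace and stop on an object; the grip force is fixed at half the most. Time passes only in rows, so rows that repeat a pose let the fingers close. It gives the time, the measured TCP pose, the force, the opening and the grip force at its end, in the units of the state.
- ctrl.get_state(): the state, without advancing time (a new reading comes with each control period).
- ctrl.camera(name): name is "scene" or "top" or "wrist"; returns a dict with "frame" (400x640x3 uint8, red, green, blue), "mtx" (3x3 intrinsics, pixels), "R" (3x3) and "t" (3): a world point X has camera coordinates R X + t; the wrist camera has in their place "hand_eye" (4x4, takes a point from camera to tool coordinates, whose origin is the TCP and whose axes are the flange's). Camera axes: x right, y down, z forward; pixel columns grow to the right and rows downward; lengths in m; the calibration is good to about 2 mm. A picture is of the moment at which its call begins: read the wrist's pose just before it. There is no depth.
- ctrl.hand_in(): hands the job in; it is judged then, once.
The state is a dict: "time_s": time; "joint_positions": joint angles; "joint_vel": joint speeds; "tau": joint torques, N m; "tool_pos": TCP position; "eef_rot": TCP orientation; "ft_force": force on the tool from outside, world axes, zero at the start; "ft_torque": the same for the moment, N m; "width": opening from 0.0 (shut) to 1.0 (fully open); "grasp_force": force on a finger pad.
Only numpy, scipy, OpenCV 4.12 (cv2) and the standard library are available. Lean on these libraries where they do the work, as an engineer would, in place of code of your own. Each camera call takes 0.05 s, during which the arm holds its last target. There are 200 camera calls.

### The job

The four well plates in the rack have slumped. Slide the rack's follower up so that the row stands upright and closed up against the backstop, and push the plates sideways so that all their ends are flush against the side fence. Leave the follower up against the last plate to hold the row, keep the plates in the rack, and do not disturb the other things on the bench.

Things in the scene. Friction and masses are not known exactly. Their poses are not given: they have to be found in the camera images.
- rack: Fixed rack, 205 x 163 mm, for plates on edge. Origin: underside, near its middle; x toward the backstop, y toward the side fence, z up. Grey floor 6 mm thick, x -122 to +83 mm, y -85 to +78 mm. Its -y side is open; the plates start with their +y ends 2 to 22 mm short of the fence, each differently.
- backstop (a point): Middle of the face of the backstop, an upright aluminium wall: face at rack x = +75 mm, 8 mm thick, y -45 to +78 mm, top 96 mm above the bench. This point is at rack x 75, y 16, z 50 mm.
- fence (a point): Middle of the inner face of the side fence, a lower upright aluminium wall: face at rack y = +70 mm, 8 mm thick, x -42 to +83 mm, top 56 mm above the bench. This point is at rack x 20, y 70, z 30 mm.
- follower (a joint): Slide of the follower along rack +x, in m: 0 = farthest from the backstop, stop at 0.072; 0.066 when it touches an upright, closed row. Starts at 0 to 0.03. 1.5 N of friction; stays where left. The follower is an upright aluminium plate, rack y -45 to +55 mm, 6 mm thick, top 67 mm above the bench, with a black push block behind it.
- follower_block (a point): Middle of the rear (rack -x) face of the follower's black push block, 41 mm above the bench, at rack x = follower value - 73 mm, y 0; the block is 34 mm wide and its top 69 mm above the bench. Push it along rack +x.
- follower_face (a point): Point on the follower's front face, toward the plates, 41 mm above the bench; 18 mm ahead of follower_block.
- plate_1: White 96-well plate 128 x 86 x 16 mm, 60 g, first in the row, next to the backstop; on its long edge, wells toward the follower, leaning 20 deg, top toward the backstop. Origin: middle of its underside (backstop-side face). Own x: up its 86 mm side when upright; y: along its 128 mm side, as rack y; z: through its thickness to the follower. Finished: origin at rack x 75, y +6, z 49 mm.
- plate_2: White 96-well plate 128 x 86 x 16 mm, 60 g, second in the row; on its long edge, wells toward the follower, leaning 20 deg, top toward the backstop. Origin: middle of its underside (backstop-side face). Own x: up its 86 mm side when upright; y: along its 128 mm side, as rack y; z: through its thickness to the follower. Finished: origin at rack x 59, y +6, z 49 mm.
- plate_3: White 96-well plate 128 x 86 x 16 mm, 60 g, third in the row; on its long edge, wells toward the follower, leaning 20 deg, top toward the backstop. Origin: middle of its underside (backstop-side face). Own x: up its 86 mm side when upright; y: along its 128 mm side, as rack y; z: through its thickness to the follower. Finished: origin at rack x 43, y +6, z 49 mm.
- plate_4: White 96-well plate 128 x 86 x 16 mm, 60 g, last in the row, next to the follower; on its long edge, wells toward the follower, leaning 20 deg, top toward the backstop. Origin: middle of its underside (backstop-side face). Own x: up its 86 mm side when upright; y: along its 128 mm side, as rack y; z: through its thickness to the follower. Finished: origin at rack x 27, y +6, z 49 mm.
- timer: Bystander: small white timer lying flat, 62 x 64 x 20 mm, left of the rack. Origin: centre of its underside.
- label_roll: Bystander: white label roll lying flat, 64 mm diameter, 26 mm high, right of the rack. Origin: centre of its underside.
- marker: Bystander: marker pen lying flat, 128 x 14 x 15 mm, front left of the rack. Origin: centre of its underside.
- bottle_water: Bystander: closed clear bottle, 66 mm diameter, 142 mm tall, right of the rack. Origin: centre of its underside.

How it is judged:
At the end, for the whole second after the job is handed in: All four plates stand in the rack, upright and square within 0.06 rad, closed up to the backstop (first two plates within 4 mm of their places, last two 6 mm), ends within 4 mm of the side fence, at rest; the follower is left against the row (slide over 0.060) (angle between each of plate_1, plate_2, plate_3, plate_4's own x axis and vertical below 0.06 rad and angle between the z axis of each of plate_1, plate_2, plate_3, plate_4 and the x axis of rack, either way round below 0.06 rad and x of plate_1 in the frame of rack above 0.071 m and y of each of plate_1, plate_2, plate_3, plate_4 in the frame of rack above 0.002 m and z of each of plate_1, plate_2, plate_3, plate_4 in the frame of rack below 0.055 m and linear speed of each of plate_1, plate_2, plate_3, plate_4 below 0.02 m/s and x of plate_2 in the frame of rack above 0.055 m and x of plate_3 in the frame of rack above 0.037 m and x of plate_4 in the frame of rack above 0.021 m and value of joint follower above 0.06 m); the robot touches nothing.
It fails at once if a plate is toppled over or lifted out of the rack (angle between any of plate_1, plate_2, plate_3, plate_4's own x axis and vertical above 0.9 rad or z of any of plate_1, plate_2, plate_3, plate_4 in the frame of rack above 0.09 m).
It fails at once if another thing on the bench is moved by more than 3 cm (distance of any of timer, label_roll, marker, bottle_water from where it was at the start of the episode above 0.03 m).
It also fails if it takes over 48 s, if anything falls off the work surface, if the arm or the gripper's body presses on something with over 40 N, if the wrist force passes 120 N, or if a joint passes its speed limit or range.

## Working session

There is one attempt and no reset: what is moved stays moved. The work goes in short steps, Python scripts to look and compute and a tool call to move; the robot and the scene stay as the last step left them, time stands still between calls to the robot, and variables do not carry over. Pictures are saved under pics/ and viewed, at most 10 in all, crops included, and the job is handed in when it is done.

Besides the shell and the picture viewer there is one more tool, called after "Request:" as a command line: name --pt "numbers of a row" for each row, then --argument value for the rest. servo_tool: Moves the arm, as the interface text tells. Shifts and turns lie within -1 to 1; 1 stands for 0.5 m of shift or 180 degrees of turn. Its arguments: {"type":"object","properties":{"plan":{"type":"array"},"hand":{"type":"number"}},"required":["plan"]}

```bash
mkdir -p pics
python3 - <<'E'
from cell import ctrl
import cv2,numpy as np,pickle
d={}
for n in("scene","top"):
    c=ctrl.camera(n);d[n]=c;cv2.imwrite(f"pics/{n}0.png",c["frame"][:,:,::-1]);print(n,c["mtx"].tolist(),np.round(c["R"],4).tolist(),np.round(c["t"],4).tolist())
pickle.dump(d,open("c0.pkl","wb"))
s=ctrl.get_state();print(s)
E
```

```text
scene [[472.47985398506614, 0.0, 319.6675802209758], [0.0, 472.47985398506614, 203.81247175173868], [0.0, 0.0, 1.0]] [[-0.557, -0.8304, -0.0121], [-0.6075, 0.4173, -0.6759], [0.5663, -0.3692, -0.7369]] [0.2982, 0.3426, 0.8839]
top [[518.8390337258395, 0.0, 318.0042008002173], [0.0, 518.8390337258395, 196.08071404493367], [0.0, 0.0, 1.0]] [[-0.0227, -0.9997, 0.0036], [-0.9978, 0.0224, -0.0624], [0.0623, -0.005, -0.998]] [0.0098, 0.5355, 1.2779]
{'time_s': 0.1, 'joint_positions': array([-1.24068469e+00,  9.18186753e-02,  1.23178599e+00,  3.77352855e-05,
        1.81978241e+00, -5.66922300e-02]), 'joint_vel': array([ 0.0012705 , -0.00122898, -0.00144033, -0.00042723,  0.00071371,
        0.00095744]), 'tau': array([ 4.28107363e-03, -4.60215104e+01, -4.19218433e+01,  1.71632823e-04,
        1.05448122e-02, -4.50330077e-06]), 'tool_pos': array([ 0.22627147, -0.55542959,  0.23023132]), 'eef_rot': array([ 9.81354783e-01,  1.92202978e-01, -1.04156915e-04, -8.91336146e-04]), 'ft_force': array([-0.8445757 , -0.51253188, -0.56585011]), 'ft_torque': array([0.01081881, 0.02048776, 0.0183436 ]), 'grasp_force': 0.0, 'width': 1.000863242300793}
```

View pics/top0.png

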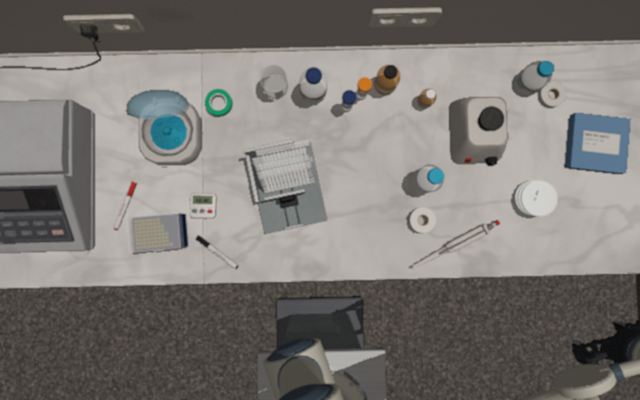

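View pics/scene0.png

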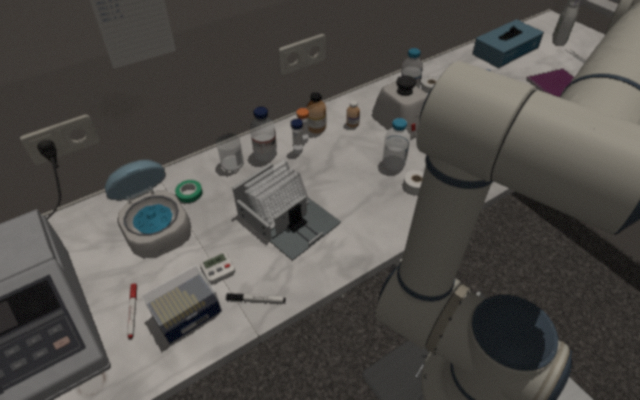

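The top view shows the rack at px (245–325, 143–231), with the backstop at the top, the fence on the left and the black push block at about (288,200). The timer is at (203,206), the marker at (217,252), the label roll at (422,220) and the bottle at (430,178). I'll crop in on the rack.

Run:
```python
import cv2
a=cv2.imread("pics/top0.png")[130:240,230:340];b=cv2.imread("pics/scene0.png")[155:265,225:345]
a=cv2.resize(a,(400,400),interpolation=cv2.INTER_CUBIC)*1;b=cv2.resize(b,(400,367),interpolation=cv2.INTER_CUBIC)
b=cv2.copyMakeBorder(b,0,33,0,0,cv2.BORDER_CONSTANT)
cv2.imwrite("pics/crop0.png",cv2.convertScaleAbs(cv2.hconcat([a,b]),alpha=1.4))
```

```text
(no output)
```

View pics/crop0.png

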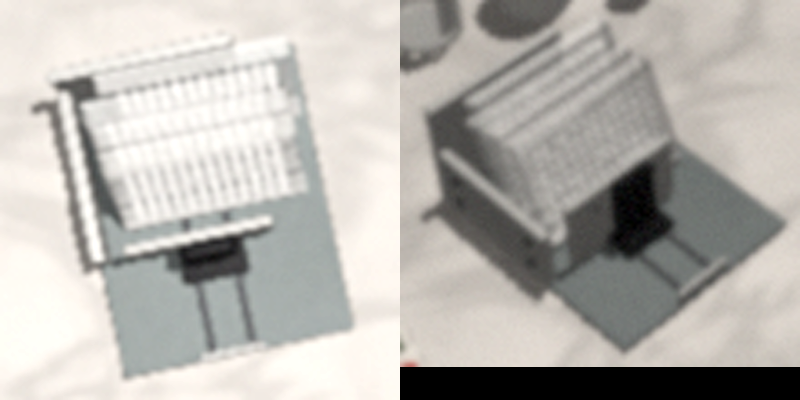

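Crop: the rack floor corners are at (122,378), (354,328) and about (298,42). The follower rim runs from (125,250) to (270,222), and the block's rear is near (215,280).

```bash
cat > h.py <<'E'
import numpy as np,cv2,pickle
from scipy.spatial.transform import Rotation as Ro
def ray(c,uv):
    d=np.linalg.inv(c["mtx"])@[uv[0],uv[1],1.];R,t=c["R"],c["t"];return -R.T@t,R.T@d
def onz(c,uv,z):
    o,d=ray(c,uv);return o+d*(z-o[2])/d[2]
def tri(c1,u1,c2,u2):
    o1,d1=ray(c1,u1);o2,d2=ray(c2,u2)
    s=np.linalg.lstsq(np.c_[d1,-d2],o2-o1,rcond=None)[0];a=o1+s[0]*d1;b=o2+s[1]*d2
    return (a+b)/2,np.linalg.norm(a-b)
def proj(c,X):
    p=c["mtx"]@(c["R"]@np.asarray(X)+c["t"]);return p[:2]/p[2]
def wcam(ctrl):
    s=ctrl.get_state();c=ctrl.camera("wrist");T=np.eye(4);T[:3,:3]=Ro.from_quat(s["eef_rot"]).as_matrix();T[:3,3]=s["tool_pos"]
    M=np.linalg.inv(T@c["hand_eye"]);c["R"]=M[:3,:3];c["t"]=M[:3,3];return c
def rigid(L,W):
    L=np.array(L,float)[:,:2];W=np.array(W)[:,:2];a=L-L.mean(0);b=W-W.mean(0)
    y=np.arctan2((a[:,0]*b[:,1]-a[:,1]*b[:,0]).sum(),(a*b).sum());R=np.array([[np.cos(y),-np.sin(y)],[np.sin(y),np.cos(y)]])
    o=W.mean(0)-R@L.mean(0);return y,o,np.linalg.norm(L@R.T+o-W,axis=1)
def r2w(y,o,p):
    return np.r_[o+np.array([[np.cos(y),-np.sin(y)],[np.sin(y),np.cos(y)]])@np.array(p[:2]),p[2]]
E
python3 - <<'E'
from h import *
d=pickle.load(open("c0.pkl","rb"));t=d["top"];s=d["scene"]
k=110/400
px=lambda u,v:(230+(u+.5)*k-.5,130+(v+.5)*k-.5)
sx=lambda u,v:(225+(u-400+.5)*.3-.5,155+(v+.5)*.3-.5)
L=[(-.122,.078),(-.122,-.085),(.083,-.085)];W=[onz(t,px(*p),.006) for p in[(122,378),(354,328),(298,42)]]
y,o,r=rigid(L,W);print(np.degrees(y),o,r)
print("near corners tri",tri(t,px(122,378),s,sx(625,352)),tri(t,px(354,328),s,sx(783,225)))
c,sn=np.cos(y),np.sin(y)
for n,p,z in[("follower rim",(270,220),.067),("follower rim L",(128,250),.067),("fence nearend",(95,268),.056),("fence far",(62,95),.056)]:
    w=onz(t,px(*p),z)[:2]-o;print(n,np.array([c*w[0]+sn*w[1],-sn*w[0]+c*w[1]])*1e3)
for n,X in[("timer",(203,206)),("roll",(422,220)),("marker",(217,252)),("bottle",(430,178))]:print(n,onz(t,X,.02))
import json
from cell import ctrl
c=ctrl.camera("wrist");print(c["hand_eye"].round(4).tolist(),c["mtx"].round(1).tolist())
E
```

```text
9.976194628167207 [0.57997769 0.08085291] [0.00108158 0.00158676 0.0009856 ]
near corners tri (array([ 4.45038174e-01,  1.37238408e-01, -1.95353051e-04]), np.float64(0.0008174096558807265)) (array([ 0.47732482, -0.02225849, -0.00281497]), np.float64(0.003734346141406159))
follower rim [-40.51737138 -43.03381408]
follower rim L [-41.69103937  52.58913943]
fence nearend [-48.33393544  77.2974483 ]
fence far [69.6427812  77.13360526]
timer [0.51715568 0.2838336  0.02      ]
roll [ 0.47010413 -0.25919973  0.02      ]
marker [0.4026375  0.25029114 0.02      ]
bottle [ 0.57434535 -0.28286978  0.02      ]
[[0.0005, -0.9513, -0.3082, 0.079], [1.0, 0.0007, -0.0004, -0.0005], [0.0006, -0.3082, 0.9513, -0.1419], [0.0, 0.0, 0.0, 1.0]] [[331.6, 0.0, 317.3], [0.0, 331.6, 198.2], [0.0, 0.0, 1.0]]
```

Rack yaw is about 10° with its origin near (0.580, 0.081), and the follower is at about 0.017. Next I'll move to a viewpoint above the rack with the tool's y along rack x, shutting the gripper on the way.

Request:
servo_tool --pt "0.35 0.656 0.04 0 0 0.216" --pt "0.35 0.656 0.04 0 0 0.216" --pt "0.35 0.656 0.04 0 0 0.216" --pt "0.35 0.656 0.04 0 0 0.216" --pt "0.35 0.656 0.04 0 0 0.216" --pt "0.35 0.656 0.04 0 0 0.216" --pt "0.35 0.656 0.04 0 0 0.216" --pt "0.35 0.656 0.04 0 0 0.216" --pt "0.35 0.656 0.04 0 0 0.216" --pt "0.35 0.656 0.04 0 0 0.216" --hand -1

```text
time_s: 0.98
tool_pos: [0.4039, -0.2222, 0.2519]
eef_rot: [0.859, 0.511, 0.002, -0.0]
ft_force: [0.2, 0.3, -0.1]
width: -0.003
grasp_force: 0.0
```

Request:
servo_tool --pt "0.35 0.656 0 0 0 0.216" --pt "0.35 0.656 0 0 0 0.216" --pt "0.35 0.656 0 0 0 0.216" --pt "0.35 0.656 0 0 0 0.216" --pt "0.35 0.656 0 0 0 0.216" --pt "0.35 0.656 0 0 0 0.216" --pt "0.35 0.656 0 0 0 0.216" --pt "0.35 0.656 0 0 0 0.216" --pt "0.35 0.656 0 0 0 0.216" --pt "0.35 0.656 0 0 0 0.216"

```text
time_s: 1.82
tool_pos: [0.5778, 0.1057, 0.2485]
eef_rot: [0.641, 0.767, -0.0, -0.002]
ft_force: [0.1, -0.3, -0.3]
width: 0.005
grasp_force: 0.0
```

Run:
```python
from h import *
from cell import ctrl
c=wcam(ctrl);pickle.dump(c,open("w1.pkl","wb"));cv2.imwrite("pics/w1.png",c["frame"][:,:,::-1]);s=ctrl.get_state();print(s["tool_pos"],s["eef_rot"],s["ft_force"],s["joint_positions"],s["time_s"])
```

```text
[0.57694531 0.10295779 0.24902053] [ 0.64162898  0.76701326 -0.00108821 -0.0013157 ] [-0.15828267 -1.08703899 -0.4597156 ] [ 1.18301523e-01  6.07578433e-02  1.23112495e+00  4.39332223e-04
  1.85309849e+00 -5.91303475e-02] 1.8667
```

View pics/w1.png

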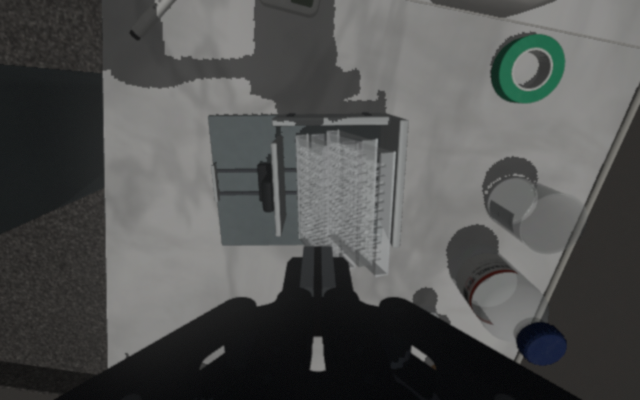

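In the wrist view the rack's near floor corners are at (209,116) and (222,245). The fence top runs (274,122)–(388,120), the backstop top (405,120)–(398,245), the block rear is at x≈260 and the follower rim at x≈278. The plates sit at (297–388, 130–275).

Run:
```python
from h import *
w=pickle.load(open("w1.pkl","rb"));t=pickle.load(open("c0.pkl","rb"))["top"]
k=110/400
px=lambda u,v:(230+(u+.5)*k-.5,130+(v+.5)*k-.5)
print(tri(w,(209,116),t,px(122,378)),tri(w,(222,245),t,px(354,328)))
W=[onz(w,p,.006) for p in[(209,116),(222,245)]]
L=[(-.122,.078),(-.122,-.085)]
y,o,r=rigid(L,W);print(np.degrees(y),o,r)
y2=np.radians(9.98);o2=np.array([.57998,.08085])
for(Y,O)in((y,o),(y2,o2)):
  c,sn=np.cos(Y),np.sin(Y)
  for n,p,z in[("rim near end(-y)",(280,235),.067),("rim +y",(276,143),.067),("block rear",(259,185),.069),("fence near in",(274,124),.056),("fence far",(388,122),.056),("backstop top outer -y",(399,245),.096),("backstop outer +y",(408,121),.096),("p1 -y top corner",(388,275),.087),("p4 -y?",(298,240),.07)]:
    v=onz(w,p,z)[:2]-O;print(n,(np.array([c*v[0]+sn*v[1],-sn*v[0]+c*v[1]])*1e3).round(1))
```

```text
(array([0.44584249, 0.13649945, 0.00321673]), np.float64(0.0018316243548261806)) (array([ 0.47588074, -0.02353375,  0.00226264]), np.float64(0.0005708924611725885))
10.504223818616074 [0.58118595 0.08303914] [0.00138634 0.00138634]
rim near end(-y) [-39.7 -42.6]
rim +y [-39.8  54.9]
block rear [-58.5  13.1]
fence near in [-42.4  72. ]
fence far [70.1 73.5]
backstop top outer -y [ 79.9 -40.6]
backstop outer +y [79.2 77.7]
p1 -y top corner [ 73.3 -79.2]
p4 -y? [-20.4 -47.1]
rim near end(-y) [-37.7 -41.1]
rim +y [-38.8  56.4]
block rear [-57.   14.5]
fence near in [-41.5  73.5]
fence far [71.  76.1]
backstop top outer -y [ 81.8 -37.9]
backstop outer +y [80.1 80.4]
p1 -y top corner [ 75.6 -76.6]
p4 -y? [-18.5 -45.3]
```

Request:
servo_tool --pt "-0.164 -0.07 -0.1 0 0 0" --pt "-0.164 -0.07 -0.1 0 0 0" --pt "-0.164 -0.07 -0.1 0 0 0" --pt "-0.164 -0.07 -0.418 0 0 0" --pt "-0.164 -0.07 -0.418 0 0 0" --pt "-0.164 -0.07 -0.418 0 0 0" --pt "-0.164 -0.07 -0.418 0 0 0" --pt "-0.164 -0.07 -0.418 0 0 0" --pt "-0.164 -0.07 -0.418 0 0 0"

```text
time_s: 2.62
tool_pos: [0.4928, 0.0642, 0.041]
eef_rot: [0.644, 0.765, -0.002, -0.001]
ft_force: [0.0, 0.7, 1.7]
width: 0.002
grasp_force: 0.0
```

```bash
cat >> h.py <<'E'
YAW=np.radians(10.2);O=np.array([.581,.0815])
def rk(p):
    v=np.array(p[:2])-O;c,s=np.cos(YAW),np.sin(YAW);return np.array([c*v[0]+s*v[1],-s*v[0]+c*v[1]]).round(4)
E
python3 - <<'E'
from h import *
from cell import ctrl
s=ctrl.get_state();print(s["tool_pos"],rk(s["tool_pos"]),s["ft_force"],s["time_s"])
E
```

```text
[0.49275235 0.06418003 0.04101209] [-0.0899 -0.0014] [0.0162982  0.7351118  1.74132837] 2.6167
```

Request:
servo_tool --pt "0.016 0.003 0 0 0 0" --pt "0.03 0.0055 0 0 0 0" --pt "0.04 0.007 0 0 0 0" --pt "0.05 0.009 0 0 0 0" --pt "0.06 0.0108 0 0 0 0" --pt "0.07 0.0126 0 0 0 0" --pt "0.08 0.0144 0 0 0 0" --pt "0.09 0.0162 0 0 0 0" --pt "0.1 0.018 0 0 0 0" --pt "0.1 0.018 0 0 0 0"

```text
time_s: 3.45
tool_pos: [0.5453, 0.0746, 0.0421]
eef_rot: [0.643, 0.766, 0.0, 0.0]
ft_force: [0.3, 0.2, -0.8]
width: -0.001
grasp_force: 0.0
```

Run:
```python
from h import *
from cell import ctrl
s=ctrl.get_state();print(s["tool_pos"],rk(s["tool_pos"]),s["ft_force"])
c=wcam(ctrl);pickle.dump(c,open("w2.pkl","wb"));cv2.imwrite("pics/w2.png",c["frame"][:,:,::-1])
```

```text
[0.54528186 0.07461724 0.04208646] [-0.0364 -0.0004] [ 0.3238046   0.23846763 -0.8218171 ]
```

View pics/w2.png

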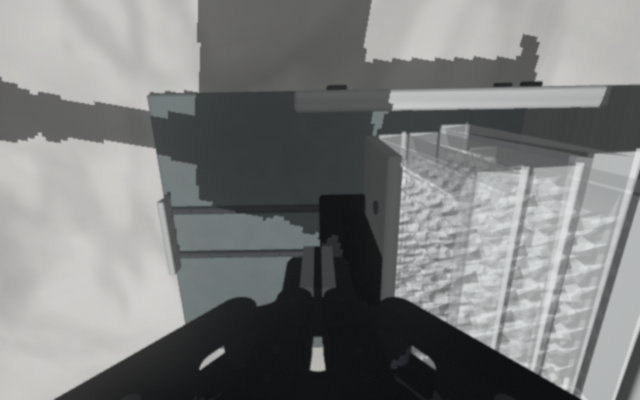

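The follower has moved, with its rim now at px x≈375–395. The plates are more upright, and the block rear at x≈320 is against the fingers. I'll continue the push.

Request:
servo_tool --pt "0.008 0.0014 0 0 0 0" --pt "0.016 0.003 0 0 0 0" --pt "0.024 0.0043 0 0 0 0" --pt "0.032 0.0058 0 0 0 0" --pt "0.032 0.0058 0 0 0 0"

```text
time_s: 3.92
tool_pos: [0.5568, 0.0767, 0.0421]
eef_rot: [0.643, 0.766, -0.004, -0.003]
ft_force: [-21.9, -3.7, 10.6]
width: -0.001
grasp_force: 4.4
```

Run:
```python
from h import *
from cell import ctrl
w=pickle.load(open("w2.pkl","rb"))
print("block rear w2",rk(onz(w,(320,196),.069)),"rim",rk(onz(w,(366,136),.067)),rk(onz(w,(398,158),.067)))
s=ctrl.get_state();print(s["tool_pos"],rk(s["tool_pos"]),s["ft_force"])
```

```text
block rear w2 [-0.0354  0.0427] rim [-0.0192  0.064 ] [-0.0075  0.0562]
[0.55682113 0.07673419 0.04207751] [-0.0246 -0.0004] [-21.90983653  -3.69359127  10.64983617]
```

Resistance is 22 N. I'll back off, rise and look.

Request:
servo_tool --pt "-0.03 -0.0055 0 0 0 0" --pt "-0.06 -0.01 0 0 0 0" --pt "-0.06 -0.01 0.3 0 0 0" --pt "-0.06 -0.01 0.3 0 0 0" --pt "-0.06 -0.01 0.3 0 0 0" --pt "0.04 0.06 0.3 0 0 0" --pt "0.04 0.06 0.3 0 0 0" --pt "0.04 0.06 0.3 0 0 0" --pt "0.04 0.06 0.3 0 0 0"

```text
time_s: 4.67
tool_pos: [0.5814, 0.1078, 0.1924]
eef_rot: [0.643, 0.766, 0.0, 0.0]
ft_force: [-0.6, -0.2, 0.1]
width: -0.001
grasp_force: 0.0
```

Run:
```python
from h import *
from cell import ctrl
s=ctrl.get_state();print(s["tool_pos"],rk(s["tool_pos"]),s["ft_force"])
c=wcam(ctrl);pickle.dump(c,open("w3.pkl","wb"))
f=c["frame"][60:310,180:480,::-1];cv2.imwrite("pics/w3.png",cv2.resize(f,(720,600),interpolation=cv2.INTER_CUBIC))
```

```text
[0.58140605 0.10775628 0.19239561] [0.005  0.0258] [-0.64636586 -0.21918179  0.07539396]
```

View pics/w3.png

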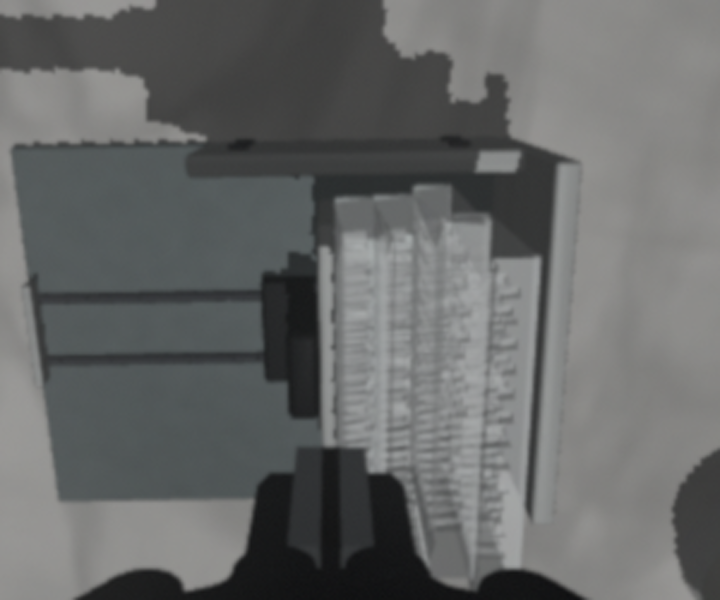

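Run:
```python
from h import *
w=pickle.load(open("w3.pkl","rb"))
P=lambda u,v:(180+(u+.5)/2.4-.5,60+(v+.5)/2.4-.5)
for n,u,v,z in[("near floor",14,145,.006),("near floor-",60,500,.006),("rim L",318,250,.067),("rim R",333,250,.067),("block rear",263,275,.069),("block rear z.03",263,275,.03),("block2",288,400,.069)]+[(f"edge{u}",u,v,z) for u,v in[(335,198),(375,197),(413,190),(450,186),(490,216),(490,257),(540,257)] for z in(.092,.03)]+[("bs in",555,165,.096),("bs out",580,165,.096)]:
    print(n,z,rk(onz(w,P(u,v),z))*1e3)
```

```text
near floor 0.006 [-122.    78.9]
near floor- 0.006 [-120.9  -82.4]
rim L 0.067 [ 1.  48.4]
rim R 0.067 [ 6.1 48.4]
block rear 0.069 [-17.9  40.2]
block rear z.03 0.03 [-21.2  30.6]
block2 0.069 [-10.2  -6.1]
edge335 0.092 [ 6.7 69.8]
edge335 0.03 [ 7.1 60.7]
edge375 0.092 [18.8 70. ]
edge375 0.03 [22.3 61. ]
edge413 0.092 [30.3 72.1]
edge413 0.03 [36.7 63.6]
edge450 0.092 [41.4 73.3]
edge450 0.03 [50.7 65.1]
edge490 0.092 [54.  64.1]
edge490 0.03 [66.6 53.6]
edge490 0.092 [54.8 51.3]
edge490 0.03 [67.5 37.5]
edge540 0.092 [70.3 51.3]
edge540 0.03 [87.  37.4]
bs in 0.096 [71.5 79.8]
bs out 0.096 [78.9 79.8]
```

Run:
```python
from h import *
w=pickle.load(open("w3.pkl","rb"))
def cp(x,y,z):
    u=proj(w,r2w(YAW,O,(x/1e3,y/1e3,z/1e3)));return ((u-[180,60])*2.4).round().astype(int).tolist()
for x in(11,27,43,59,75):print(x,[(y,z,cp(x,y,z)) for y,z in((60,6),(60,92),(-68,92))])
```

```text
11 [(60, 6, [343, 190]), (60, 92, [348, 229]), (-68, 92, [347, 585])]
27 [(60, 6, [382, 190]), (60, 92, [401, 229]), (-68, 92, [392, 585])]
43 [(60, 6, [421, 190]), (60, 92, [453, 229]), (-68, 92, [437, 584])]
59 [(60, 6, [460, 190]), (60, 92, [505, 229]), (-68, 92, [482, 584])]
75 [(60, 6, [499, 190]), (60, 92, [557, 228]), (-68, 92, [526, 584])]
```

Request:
servo_tool --pt "0.08 -0.03 0.0 0 0 0" --pt "0.08 -0.03 0.0 0 0 0" --pt "0.08 -0.03 0.0 0 0 0"

```text
time_s: 4.97
tool_pos: [0.6201, 0.0908, 0.1884]
eef_rot: [0.644, 0.765, -0.002, -0.002]
ft_force: [-0.5, 0.0, -0.8]
width: 0.001
grasp_force: 0.0
```

Run:
```python
from h import *
from cell import ctrl
s=ctrl.get_state();print(s["tool_pos"],rk(s["tool_pos"]),s["ft_force"])
c=wcam(ctrl);pickle.dump(c,open("w4.pkl","wb"));sc=ctrl.camera("scene");pickle.dump(sc,open("s4.pkl","wb"))
f=c["frame"][60:260,220:420,::-1];g=sc["frame"][150:250,225:325,::-1]
I=cv2.hconcat([cv2.resize(f,(400,400)),cv2.resize(g,(400,400))]);cv2.imwrite("pics/w4.png",cv2.convertScaleAbs(I,alpha=1.3))
```

```text
[0.62010569 0.0907681  0.18839325] [0.0401 0.0022] [-0.49674144  0.0444264  -0.82957204]
```

View pics/w4.png

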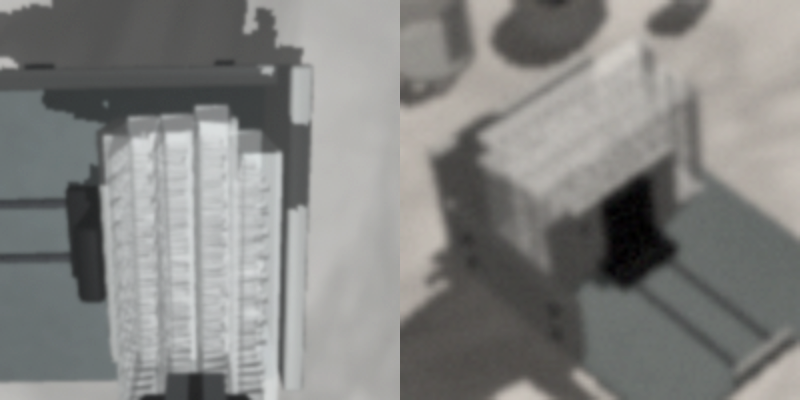

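Run:
```python
from h import *
w=pickle.load(open("w4.pkl","rb"))
def cp(x,y,z):
    u=proj(w,r2w(YAW,O,(x/1e3,y/1e3,z/1e3)));return ((u-[220,60])*2).round().astype(int).tolist()
for x in(11,27,43,59,75):print(x,[(y,z,cp(x,y,z)) for y,z in((60,6),(60,92),(-30,92))])
print("rim",cp(8,55,67),cp(2,55,67),"bs",cp(75,78,96),cp(83,78,96),cp(75,-45,96),"fence",cp(0,70,56))
```

```text
11 [(60, 6, [135, 110]), (60, 92, [113, 127]), (-30, 92, [123, 360])]
27 [(60, 6, [169, 110]), (60, 92, [158, 127]), (-30, 92, [164, 360])]
43 [(60, 6, [202, 110]), (60, 92, [204, 127]), (-30, 92, [204, 360])]
59 [(60, 6, [236, 110]), (60, 92, [249, 127]), (-30, 92, [245, 360])]
75 [(60, 6, [270, 110]), (60, 92, [295, 126]), (-30, 92, [285, 360])]
rim [114, 134] [98, 135] bs [298, 73] [322, 73] [285, 399] fence [95, 94]
```

The row is upright and closed to within the view's bias, with the follower at about 0.063–0.066. Plate ends are at image rows 105–135, so some are still short of the fence. Next I'll push plates 1 and 2 sideways at their joint.

Request:
servo_tool --pt "0.069 -0.202 0 0 0 0" --pt "0.069 -0.202 0 0 0 0" --pt "0.069 -0.202 0 0 0 0" --pt "0.069 -0.202 -0.305 0 0 0" --pt "0.069 -0.202 -0.305 0 0 0" --pt "0.069 -0.202 -0.305 0 0 0" --pt "0.069 -0.202 -0.305 0 0 0" --pt "0.069 -0.202 -0.305 0 0 0" --pt "0.069 -0.202 -0.305 0 0 0"

```text
time_s: 5.82
tool_pos: [0.6535, -0.0084, 0.0397]
eef_rot: [0.643, 0.766, -0.001, -0.001]
ft_force: [0.0, -0.2, 1.3]
width: -0.0
grasp_force: 0.0
```

```bash
sed -i 's/O=np.array(\[.581,.0815\])/O=np.array([.578,.083])/' h.py
cat > st.py <<'E'
from h import *
from cell import ctrl
s=ctrl.get_state();print(s["tool_pos"].round(4),rk(s["tool_pos"]),s["ft_force"].round(1),s["time_s"])
E
python3 st.py
```

```text
[ 0.6535 -0.0084  0.0397] [ 0.0581 -0.1034] [ 0.  -0.2  1.3] 5.8167
```

Request:
servo_tool --pt "-0.002 0.0118 0 0 0 0" --pt "-0.004 0.0236 0 0 0 0" --pt "-0.005 0.0295 0 0 0 0" --pt "-0.006 0.0354 0 0 0 0" --pt "-0.007 0.0413 0 0 0 0" --pt "-0.0085 0.0472 0 0 0 0" --pt "-0.0095 0.0531 0 0 0 0" --pt "-0.0095 0.0531 0 0 0 0"

```text
time_s: 6.48
tool_pos: [0.6503, 0.0185, 0.0403]
eef_rot: [0.643, 0.766, 0.0, 0.0]
ft_force: [0.9, 0.4, 2.2]
width: 0.002
grasp_force: 0.0
```

Request:
servo_tool --pt "-0.0007 0.004 0 0 0 0" --pt "-0.0014 0.008 0 0 0 0" --pt "-0.0014 0.008 0 0 0 0"

```text
time_s: 6.73
tool_pos: [0.6493, 0.0221, 0.0397]
eef_rot: [0.643, 0.766, 0.0, -0.0]
ft_force: [1.1, -0.8, 1.5]
width: 0.004
grasp_force: 0.0
```

```bash
python3 st.py
```

```text
[0.6493 0.0221 0.0397] [ 0.0594 -0.0725] [ 1.1 -0.8  1.5] 6.7333
```

Request:
servo_tool --pt "-0.0005 0.003 0 0 0 0" --pt "-0.001 0.006 0 0 0 0" --pt "-0.001 0.006 0 0 0 0"

```text
time_s: 6.98
tool_pos: [0.6492, 0.0229, 0.04]
eef_rot: [0.644, 0.765, -0.001, 0.001]
ft_force: [1.0, -8.2, 2.2]
width: -0.001
grasp_force: 0.0
```

Request:
servo_tool --pt "-0.0005 0.003 0 0 0 0" --pt "-0.001 0.006 0 0 0 0" --pt "-0.001 0.006 0 0 0 0"

```text
time_s: 7.23
tool_pos: [0.6495, 0.0231, 0.0409]
eef_rot: [0.644, 0.765, -0.002, 0.003]
ft_force: [3.8, -14.6, 4.1]
width: 0.001
grasp_force: 0.0
```

Request:
servo_tool --pt "0.007 -0.0394 0 0 0 0" --pt "0.009 -0.05 0 0 0 0" --pt "-0.054 -0.061 0 0 0 0" --pt "-0.054 -0.061 0 0 0 0" --pt "-0.056 -0.05 0 0 0 0" --pt "-0.058 -0.038 0 0 0 0" --pt "-0.06 -0.03 0 0 0 0" --pt "-0.061 -0.024 0 0 0 0" --pt "-0.061 -0.024 0 0 0 0"

```text
time_s: 7.98
tool_pos: [0.6187, 0.0169, 0.0407]
eef_rot: [0.643, 0.766, 0.001, 0.001]
ft_force: [-0.2, -0.3, -0.8]
width: -0.002
grasp_force: 0.0
```

Request:
servo_tool --pt "-0.0005 0.003 0 0 0 0" --pt "-0.001 0.006 0 0 0 0" --pt "-0.001 0.006 0 0 0 0"

```text
time_s: 8.23
tool_pos: [0.6184, 0.0172, 0.0408]
eef_rot: [0.644, 0.765, -0.0, 0.002]
ft_force: [1.7, -6.2, 1.2]
width: 0.001
grasp_force: 0.0
```

```bash
python3 st.py
```

```text
[0.6184 0.0172 0.0408] [ 0.0281 -0.0719] [ 1.7 -6.2  1.2] 8.2333
```

Request:
servo_tool --pt "-0.0005 0.003 0 0 0 0" --pt "-0.001 0.006 0 0 0 0" --pt "-0.001 0.006 0 0 0 0"

```text
time_s: 8.48
tool_pos: [0.6188, 0.0175, 0.0416]
eef_rot: [0.644, 0.765, -0.001, 0.004]
ft_force: [3.4, -14.5, 3.2]
width: -0.001
grasp_force: 0.0
```

Request:
servo_tool --pt "0.009 -0.05 0 0 0 0" --pt "0.009 -0.05 0 0 0 0" --pt "0.009 -0.05 0.305 0 0 0" --pt "0.009 -0.05 0.305 0 0 0" --pt "0.009 -0.05 0.305 0 0 0" --pt "0.009 -0.05 0.305 0 0 0" --pt "0.03 0.18 0.32 0 0 0" --pt "0.03 0.18 0.32 0 0 0" --pt "0.03 0.18 0.32 0 0 0" --pt "0.03 0.18 0.32 0 0 0"

```text
time_s: 9.32
tool_pos: [0.6318, 0.1181, 0.2002]
eef_rot: [0.641, 0.768, 0.002, -0.001]
ft_force: [0.5, -0.2, -0.2]
width: 0.002
grasp_force: 0.0
```

Run:
```python
from h import *
from cell import ctrl
s=ctrl.get_state();print(s["tool_pos"],rk(s["tool_pos"]),s["ft_force"])
c=wcam(ctrl);pickle.dump(c,open("w5.pkl","wb"))
f=c["frame"][60:260,200:440,::-1]
cv2.imwrite("pics/w5.png",cv2.convertScaleAbs(cv2.resize(f,(720,600),interpolation=cv2.INTER_CUBIC),alpha=1.3))
def cp(x,y,z):
    u=proj(c,r2w(YAW,O,(x/1e3,y/1e3,z/1e3)));return ((u-[200,60])*3).round().astype(int).tolist()
for x in(11,27,43,59,75):print(x,[(y,z,cp(x,y,z)) for y,z in((70,6),(70,92),(-30,92))])
print("rim",cp(11,55,67),"bs",cp(75,78,96),cp(75,-45,96),"fence",cp(0,70,56),cp(60,70,56),"block rear",cp(-7,17,69))
```

```text
[0.6317939  0.11812047 0.20022867] [0.0592 0.025 ] [ 0.54317331 -0.17539231 -0.21976492]
11 [(70, 6, [207, 204]), (70, 92, [159, 239]), (-30, 92, [180, 598])]
27 [(70, 6, [255, 204]), (70, 92, [223, 239]), (-30, 92, [237, 598])]
43 [(70, 6, [303, 204]), (70, 92, [287, 240]), (-30, 92, [294, 598])]
59 [(70, 6, [351, 204]), (70, 92, [351, 240]), (-30, 92, [351, 598])]
75 [(70, 6, [399, 204]), (70, 92, [415, 240]), (-30, 92, [408, 598])]
rim [179, 281] bs [417, 209] [408, 652] fence [144, 222] [355, 222] block rear [122, 413]
```

View pics/w5.png

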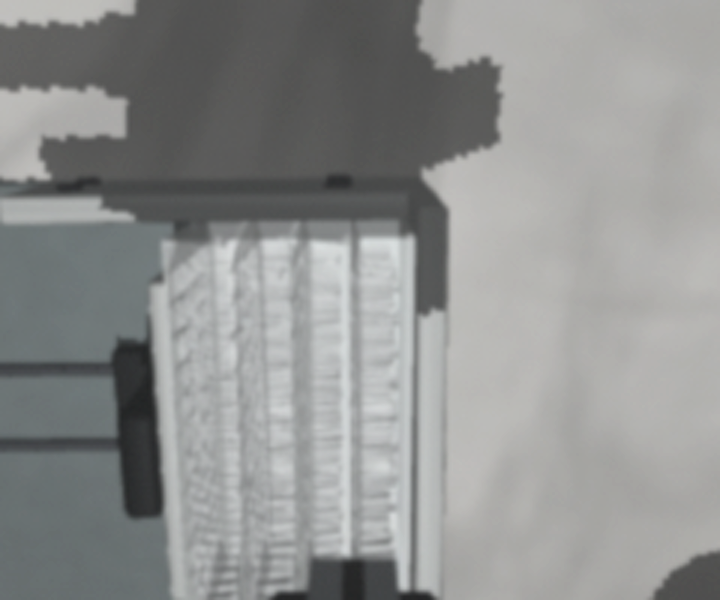

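All four ends line up at image row ≈239, where the fence is predicted. The row is against the backstop at x≈413, and the follower is about 0.062. Now a final firm push on the follower.

Request:
servo_tool --pt "-0.196 -0.086 0 0 0 0" --pt "-0.196 -0.086 0 0 0 0" --pt "-0.196 -0.086 0 0 0 0" --pt "-0.196 -0.086 -0.316 0 0 0" --pt "-0.196 -0.086 -0.316 0 0 0" --pt "-0.196 -0.086 -0.316 0 0 0" --pt "-0.196 -0.086 -0.316 0 0 0" --pt "-0.196 -0.086 -0.316 0 0 0" --pt "-0.196 -0.086 -0.316 0 0 0"

```text
time_s: 10.12
tool_pos: [0.5323, 0.068, 0.0402]
eef_rot: [0.644, 0.765, -0.002, -0.002]
ft_force: [0.3, 0.5, 0.1]
width: -0.0
grasp_force: 0.0
```

Request:
servo_tool --pt "0.012 0.002 0 0 0 0" --pt "0.024 0.0043 0 0 0 0" --pt "0.036 0.0065 0 0 0 0" --pt "0.04 0.0072 0 0 0 0" --pt "0.044 0.008 0 0 0 0" --pt "0.044 0.008 0 0 0 0"

```text
time_s: 10.62
tool_pos: [0.5566, 0.0729, 0.0424]
eef_rot: [0.643, 0.766, 0.0, 0.0]
ft_force: [-0.6, 0.2, 1.1]
width: 0.001
grasp_force: 0.0
```

```bash
python3 st.py
```

```text
[0.5566 0.0729 0.0424] [-0.0228 -0.0062] [-0.6  0.2  1.1] 10.6167
```

Request:
servo_tool --pt "0.002 0.003 0 0 0 0" --pt "0.004 0.006 0 0 0 0" --pt "0.006 0.006 0 0 0 0" --pt "0.006 0.006 0 0 0 0"

```text
time_s: 10.95
tool_pos: [0.5572, 0.0757, 0.0419]
eef_rot: [0.643, 0.766, -0.002, -0.001]
ft_force: [-9.5, -0.9, 5.6]
width: -0.001
grasp_force: 0.6
```

Request:
servo_tool --pt "0.002 0.0004 0 0 0 0" --pt "0.004 0.0007 0 0 0 0" --pt "0.006 0.001 0 0 0 0" --pt "0.006 0.001 0 0 0 0"

```text
time_s: 11.28
tool_pos: [0.5573, 0.0757, 0.0419]
eef_rot: [0.643, 0.766, -0.004, -0.004]
ft_force: [-24.8, -3.7, 13.1]
width: -0.001
grasp_force: 0.8
```

```bash
python3 st.py
```

```text
[0.5573 0.0757 0.0419] [-0.0217 -0.0035] [-24.8  -3.7  13.1] 11.2833
```

Request:
servo_tool --pt "-0.03 -0.0055 0 0 0 0" --pt "-0.06 -0.01 0 0 0 0" --pt "-0.06 -0.01 0.32 0 0 0" --pt "-0.06 -0.01 0.32 0 0 0" --pt "-0.06 -0.01 0.32 0 0 0" --pt "-0.06 -0.01 0.32 0 0 0" --pt "0.05 0.09 0.32 0 0 0" --pt "0.05 0.09 0.32 0 0 0" --pt "0.05 0.09 0.32 0 0 0" --pt "0.05 0.09 0.32 0 0 0"

```text
time_s: 12.12
tool_pos: [0.5872, 0.1224, 0.2]
eef_rot: [0.643, 0.766, -0.001, -0.001]
ft_force: [0.5, -0.7, -0.0]
width: -0.001
grasp_force: 0.0
```

```bash
sed 's/w5/w6/g' <<'X' > look.py
from h import *
from cell import ctrl
s=ctrl.get_state();print(s["tool_pos"],rk(s["tool_pos"]),s["ft_force"])
c=wcam(ctrl);pickle.dump(c,open("w5.pkl","wb"))
f=c["frame"][60:260,200:440,::-1]
cv2.imwrite("pics/w5.png",cv2.convertScaleAbs(cv2.resize(f,(720,600),interpolation=cv2.INTER_CUBIC),alpha=1.3))
def cp(x,y,z):
    u=proj(c,r2w(YAW,O,(x/1e3,y/1e3,z/1e3)));return ((u-[200,60])*3).round().astype(int).tolist()
for x in(11,27,43,59,75):print(x,[(y,z,cp(x,y,z)) for y,z in((70,6),(70,92),(-30,92))])
print("rim",cp(5,55,67),cp(11,55,67),cp(11,-30,67),"bs",cp(75,78,96),cp(75,-45,96),"fence",cp(0,70,56),cp(60,70,56),"block rear",cp(-7,17,69),cp(-7,-17,69))
X
python3 look.py
```

```text
[0.58720433 0.12241771 0.20004036] [0.016  0.0372] [ 0.53123058 -0.6703064  -0.04217277]
11 [(70, 6, [338, 239]), (70, 92, [333, 287]), (-30, 92, [336, 635])]
27 [(70, 6, [386, 239]), (70, 92, [396, 287]), (-30, 92, [392, 635])]
43 [(70, 6, [434, 239]), (70, 92, [459, 286]), (-30, 92, [449, 635])]
59 [(70, 6, [481, 239]), (70, 92, [523, 286]), (-30, 92, [505, 635])]
75 [(70, 6, [529, 239]), (70, 92, [586, 286]), (-30, 92, [561, 635])]
rim [314, 323] [335, 323] [338, 593] bs [592, 257] [561, 689] fence [298, 264] [506, 263] block rear [275, 452] [278, 558]
```

View pics/w6.png

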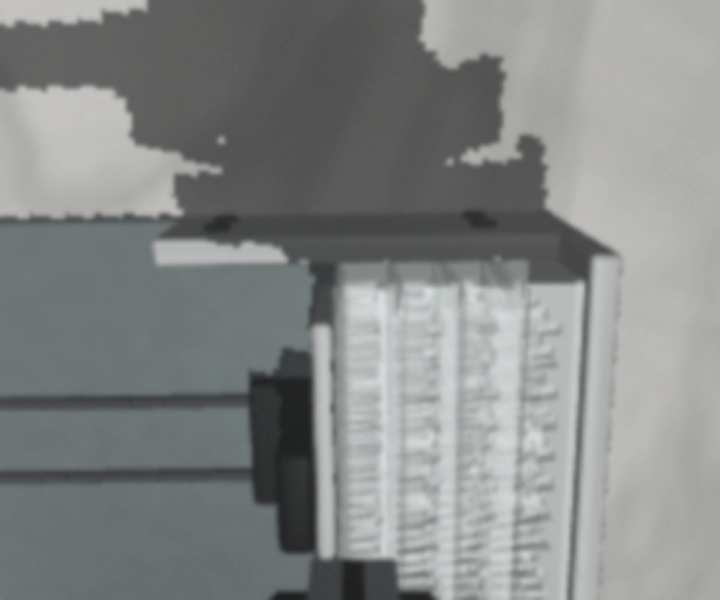

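The follower rim is at px 313–330 (predicted 314–335), so the slide is about 0.065. Plate tops run from 335 to 583 (predicted 333–586), and all ends are flush at the fence. The row is closed and upright, so I'm handing in.

```bash
python3 -c "
from cell import ctrl
print(ctrl.hand_in())"
```

```text
the job is handed in; nothing more can be done
None
```

The job is handed in: in the last camera view all four plates stood upright against the backstop with their ends flush to the fence, and the follower held the row at about 0.065; no verdict was returned.

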